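Close the biscuit tins with their own lids

ROBOT

A 6-joint arm with a two-finger parallel gripper is mounted at the origin on the work surface. World frame = base frame: x ahead of the robot, y to its left, z up, the work surface at z = 0. Lengths are in m, angles in rad, forces in N, time in s.
With the tool pointing down it reaches from about 0.275 to 0.875 m from the base axis. Payload 12.5 kg.
Tool frame: the origin (TCP) lies on the centre line of the jaws, within the pads' length; the fingertips stand 14 mm ahead of it and the grasp point (between the pads) lies 5 mm behind it; z points along the fingers, y is the direction in which the jaws open and shut (so a half turn about z gives the same grasp; the last joint's range is limited). The gripper opens to 85 mm and grips with 20 to 120 N. Pads are 22 mm wide; open, the fingers measure 114 mm over their backs; the gripper's body (76 mm by 85 mm) begins 54 mm behind the grasp point. The pads swing forward as they close: fully open they stand 13 mm farther back than shut.
Start: joints at [1.097, 0.351, 1.652, -0, 1.139, -0.085], TCP at [0.208, 0.509, 0.245] pointing down, gripper open.
Joint ranges: [-2.75, 2.75], [-0.79, 2.1], [0.01, 2.65], [-1.57, 4.71], [0.07, 3.14], [-2.87, 2.87]. Speed limits (rad/s): [2.22, 2.22, 2.79, 3.14, 3.14, 3.14].

INTERFACE

Orientations are given as [roll, pitch, yaw] about the fixed x, y, z axes, in that order (R = Rz(yaw) Ry(pitch) Rx(roll)).
In Python, from rig import bot, cams gives the robot as it stands.
- The arm moves only by the tool step_arm, never from a script. Its argument "plan" is a list of rows, each a list of 6 numbers: the shift along the tool's x, y, z normalised to -1 to 1, where 1 is 250 mm, then the turn, a rotation vector about the tool's x, y, z normalised to -1 to 1, where 1 is pi/4 rad. In form: [[tx, ty, tz, ax, ay, az], ...]. A call has 1 to 20 rows; each row is the pose to reach, as a shift and turn from the pose commanded when the call began, along the tool's axes at that moment; what a row does not reach only later rows make up. A row lasts 1/12 s, in which the tool goes at most 41.7 mm and 7.16 degrees, less where a joint would pass 70% of its speed; a pose out of reach is approached as far as the arm can. A call with a number of a shift or a turn outside -1 to 1 is refused whole. A call with a gripper value outside its range is refused whole. "claw" is the finger opening in mm, from 0 to 85.4, set as the call begins (left out, the last holds). The fingers move at their own pace and stop on an object; "grip_force" is the grip in N (left out, the last holds). Time passes only in rows, so rows that repeat a pose let the fingers close. It gives the time, the measured TCP pose, the force and the opening at its end, in the units of the state.
- bot.sense(): the state, without advancing time (a new reading comes with each control period).
- cams.capture(name): name is "scene" or "side" or "wrist"; returns a dict with "pixels" (420x560x3 uint8, blue, green, red), "mtx" (3x3 intrinsics, pixels), "R" (3x3) and "t" (3): a world point X has camera coordinates R X + t. Camera axes: x right, y down, z forward; pixel columns grow to the right and rows downward; lengths in m; the calibration is good to about 2 mm. The wrist camera is an equidistant fisheye: a pixel r from the principal point sees the ray r / f radians off the axis. A picture is of the moment at which its call begins. There is no depth.
- bot.close_job(): hands the job in, once; it reports no verdict.
Trained networks look in a picture, given as the dict that the camera call returned (one of the last four; its "shot" number tells which), for a name from the list of things; names that differ only in an ending like _2 or _b are one class to them, and where a whole thing is asked for, a point or a joint stands for the part that bears it (a point fixed in the world has none). Each returns a list of dicts, best first, with "confidence" (0 to 1); they miss things now and then, are a little off and sometimes report something else, mostly with a low value. They report only what shows in the picture. A call takes as long as a camera call. They do not tell look-alikes from the thing itself.
- cams.regions_of(picture, target): "mask" (420x560 bool, what is visible of it).
- cams.spot_point(picture, target): "at" ([x, y, z] in m, in world coordinates, good to about 4 mm: a listed point, or the origin of a listed thing).
The state is a dict: "t": time; "joint_positions": joint angles; "joint_velocities": joint speeds; "effort": joint torques, N m; "tcp_pos": TCP position; "orientation": TCP orientation; "ft_force": force on the tool from outside, world axes, zero at the start; "moment": the same for the moment, N m; "opening": finger opening in m.
Only numpy, scipy, OpenCV 4.12 (cv2) and the standard library are available. Lean on these libraries where they do the work, as an engineer would, in place of code of your own. Each camera call takes 0.05 s, during which the arm holds its last target.

TASK

Closing time at the sweet stall: put each wooden lid on the open biscuit tin of its own shape and size, centred, square with the tin, lying flat on the rim so that the opening is covered. The oblong lid lies on top of the two round ones: lift it clean off them, without dragging them along, before you move either round lid. Leave the amber jar and the blue bowl where they stand.

Things in the scene. Friction and masses are not known exactly. Their poses are not given: they have to be found in the camera images.
- lid_large_round_center (a point): Large round wooden lid: disc 116 mm across, 6 mm thick, with a dark round upright knob at its centre, 24 mm across, rising 34 mm above the plate; 40 mm tall overall, about 0.12 kg. The point is on the knob's axis half-way up: 20 mm above the lid's underside, 14 mm above the plate's upper face; z is up. Lies flat on a fixed white chopping board (12 mm thick), one edge under the oblong lid. Fits the large round tin.
- lid_small_round_center (a point): Small round wooden lid: disc 86 mm across, otherwise exactly like the large round lid (6 mm plate, knob 24 mm across and 34 mm high, point 20 mm above the underside). Lies on the same board beside the large round lid, knobs 128 mm apart, one edge under the oblong lid. Fits the small round tin.
- lid_oblong_center (a point): Oblong pale wooden lid: plate 126 mm (its x) by 82 mm (its y), 6 mm thick, with a dark bar grip at the centre, 20 mm along x, 36 mm along y, rising 34 mm above the plate; 40 mm tall overall, about 0.12 kg. The point is at the centre, 20 mm above the underside. Lies flat across the two round lids, between their knobs (each knob's axis about 64 mm from this point, on the lid's y side): squeeze the bar along the lid's x. Fits the oblong tin.
- lid_square_center (a point): Square wooden lid: plate 96 by 96 mm, 6 mm thick, with the same bar grip as the oblong lid (20 mm along its x, 36 mm along its y, 34 mm above the plate); the point is at the centre, 20 mm above the underside. Lies by itself on the counter. Fits the square tin, in any of the four quarter turns.
- tin_large_round: Large round open steel tin, 100 mm across, 60 mm tall, wall 4 mm, biscuits inside lying below the rim; heavy, does not move. Origin at the centre of its underside, on the counter; rim 60 mm above it.
- tin_small_round: Small round open steel tin, 70 mm across, 60 mm tall, wall 4 mm, biscuits inside below the rim; does not move. Origin at the centre of its underside; rim 60 mm above it.
- tin_square: Square open steel tin, 80 by 80 mm (sides along its x and y), 60 mm tall, wall 4 mm, biscuits inside below the rim; does not move. Origin at the centre of its underside; rim 60 mm above it.
- tin_oblong: Oblong open steel tin, 110 mm (its x) by 66 mm (its y), 60 mm tall, wall 4 mm, biscuits inside below the rim; does not move. Origin at the centre of its underside; rim 60 mm above it.
- jar: Bystander: closed amber glass jar with a steel cap, 64 mm across, 110 mm tall, standing loose at the left side of the work. Origin at the centre of its underside.
- bowl: Bystander: small blue ceramic bowl, 100 mm across, 45 mm tall, standing loose at the right side of the work. Origin at the centre of its underside.
There are look-alikes about, which are no part of the job. Leave any green, red or yellow look-alike of the part that bears lid_small_round_center alone.

How it is judged:
On the way:
1. the oblong lid has been lifted clear of the pile (40 mm or more) while both round lids are still within 12 mm of where they lay (height (world z) of lid_oblong_center above 0.078 m and distance of each of lid_large_round_center, lid_small_round_center from where it was at the start of the episode below 0.012 m), for 0.1 s.
At the end, for the whole second after the job is handed in: Each of the four lids lies flat (within 0.06 rad) and at rest on the rim of its own tin (underside within 4 mm of rim height), centred within 10 mm; the oblong and square lids are also square with their tins within 0.15 rad (quarter turns count for the square one) (horizontal distance between lid_large_round_center and tin_large_round below 0.01 m and z of lid_large_round_center in the frame of tin_large_round between 0.076 and 0.084 m and angle between each of lid_large_round_center, lid_small_round_center, lid_oblong_center, lid_square_center's own z axis and vertical below 0.06 rad and linear speed of each of lid_large_round, lid_small_round, lid_oblong, lid_square below 0.02 m/s and horizontal distance between lid_small_round_center and tin_small_round below 0.01 m and z of lid_small_round_center in the frame of tin_small_round between 0.076 and 0.084 m and horizontal distance between lid_oblong_center and tin_oblong below 0.01 m and z of lid_oblong_center in the frame of tin_oblong between 0.076 and 0.084 m and horizontal distance between lid_square_center and tin_square below 0.01 m and z of lid_square_center in the frame of tin_square between 0.076 and 0.084 m and angle between the x axis of lid_oblong_center and the x axis of tin_oblong, either way round below 0.15 rad and (angle between the x axis of lid_square_center and the x axis of tin_square, either way round below 0.15 rad or angle between the x axis of lid_square_center and the y axis of tin_square, either way round below 0.15 rad)); the robot touches nothing.
It fails at once if the amber jar is moved by more than 20 mm or tipped (distance of jar from where it was at the start of the episode above 0.02 m or angle between jar's own z axis and vertical above 0.3 rad).
It fails at once if the blue bowl is moved by more than 20 mm or tipped (distance of bowl from where it was at the start of the episode above 0.02 m or angle between bowl's own z axis and vertical above 0.3 rad).
It also fails if it takes over 112 s, if anything falls off the work surface, if the arm or the gripper's body presses on something with over 40 N, if the wrist force passes 120 N, or if a joint passes its speed limit or range.

## Working session

There is one attempt and no reset: what is moved stays moved. The work goes in short steps, Python scripts to look and compute and a tool call to move; the robot and the scene stay as the last step left them, time stands still between calls to the robot, and variables do not carry over. Pictures are saved under pics/ and viewed, and the job is handed in when it is done.

Besides the shell and the picture viewer there is one more tool, called after "Call:" as name(argument=value, ...) on one line, values as JSON. step_arm: Moves the arm, as the interface text tells. Its arguments: {"type":"object","properties":{"plan":{"type":"array"},"claw":{"type":"number"},"grip_force":{"type":"number"}},"required":["plan"]}

```bash
mkdir -p pics; ls; python3 - <<'E'
from rig import bot,cams
import cv2
s=bot.sense(); print({k:s[k] for k in('t','tcp_pos','orientation','opening','joint_positions')})
names="lid_large_round_center lid_small_round_center lid_oblong_center lid_square_center tin_large_round tin_small_round tin_square tin_oblong jar bowl".split()
for c in("scene","side"):
    p=cams.capture(c); cv2.imwrite(f"pics/{c}0.png",p["pixels"])
    for n in names:
        print(c,n,[(round(d["confidence"],2),[round(float(v),3) for v in d["at"]]) for d in cams.spot_point(p,n)][:4])
print(bot.sense()['t'])
E
```

```text
pics
{'t': 0.0, 'tcp_pos': array([0.20832579, 0.50870195, 0.24475502]), 'orientation': array([-3.14045896e+00, -1.07776314e-04,  2.75277703e+00]), 'opening': 0.08537435517781375, 'joint_positions': array([ 1.09740932e+00,  3.51264187e-01,  1.65239271e+00,  1.28016273e-05,
        1.13907450e+00, -8.45768107e-02])}
scene lid_large_round_center [(0.7, [0.47, -0.254, 0.028])]
scene lid_small_round_center [(0.89, [0.325, -0.376, 0.017]), (0.78, [0.491, -0.133, 0.035]), (0.76, [0.317, -0.156, 0.018]), (0.69, [0.32, 0.153, 0.02])]
scene lid_oblong_center [(0.86, [0.474, -0.191, 0.041]), (0.54, [0.673, -0.214, 0.003])]
scene lid_square_center [(0.63, [0.471, 0.143, 0.021])]
scene tin_large_round [(0.73, [0.675, -0.213, 0.0])]
scene tin_small_round [(0.59, [0.657, 0.085, -0.001])]
scene tin_square [(0.69, [0.644, -0.081, 0.002]), (0.61, [0.678, 0.22, -0.003])]
scene tin_oblong [(0.62, [0.647, -0.082, 0.001]), (0.32, [0.488, -0.13, 0.033])]
scene jar [(0.86, [0.501, 0.478, -0.003])]
scene bowl []
side lid_large_round_center [(0.81, [0.471, -0.252, 0.032])]
side lid_small_round_center [(0.81, [0.319, -0.157, 0.022]), (0.76, [0.359, 0.014, 0.02]), (0.76, [0.323, 0.154, 0.025]), (0.59, [0.491, -0.13, 0.029])]
side lid_oblong_center []
side lid_square_center [(0.76, [0.467, 0.144, 0.019])]
side tin_large_round []
side tin_small_round []
side tin_square [(0.9, [0.674, 0.221, -0.0])]
side tin_oblong [(0.86, [0.648, -0.082, -0.002]), (0.25, [0.676, -0.221, 0.004])]
side jar [(0.81, [0.504, 0.478, 0.001]), (0.74, [0.672, 0.224, 0.003]), (0.28, [0.657, 0.087, -0.002])]
side bowl [(0.66, [0.543, -0.464, 0.001])]
1.1
```

View pics/scene0.png

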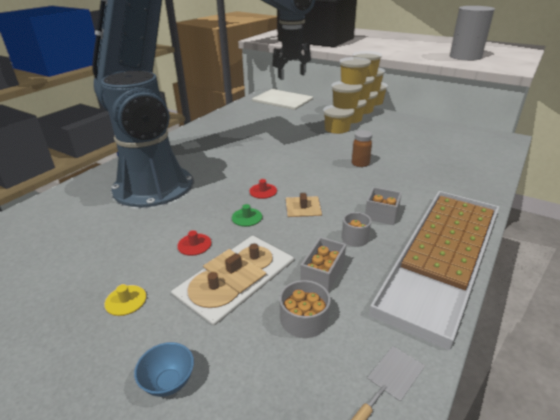

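View pics/side0.png

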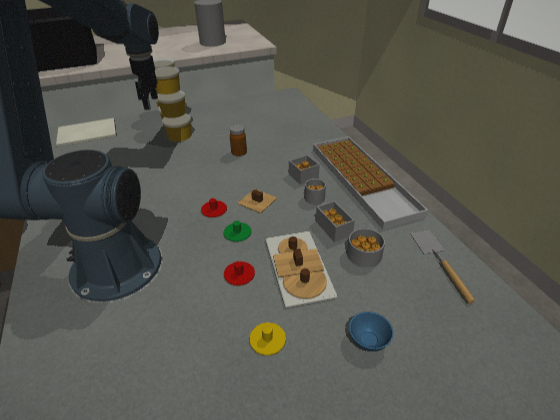

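The scene shows the lid pile on the white board around (235,275). The tins run from large round at (305,307) through oblong (323,263) and small round (355,229) to square (383,205). The square lid is at (303,206). Next I'll hover and use the wrist camera to refine these.

```bash
cat > h.py <<'E'
import numpy as np, cv2
from scipy.spatial.transform import Rotation as R
from rig import bot,cams
def go(x,y,z,yawdeg,ref=None):
    """print shift/turn in tool units from present pose (or ref pose [x,y,z,yawdeg])"""
    s=bot.sense()
    if ref is None:
        p=np.array(s['tcp_pos']); R0=R.from_euler('xyz',s['orientation'])
    else:
        p=np.array(ref[:3]); R0=R.from_euler('xyz',[np.pi,0,np.radians(ref[3])])
    R1=R.from_euler('xyz',[np.pi,0,np.radians(yawdeg)])
    d=R0.inv().apply(np.array([x,y,z])-p)/0.25
    w=(R0.inv()*R1).as_rotvec()/(np.pi/4)
    n=max(np.linalg.norm(d)*250/41.7,np.degrees(np.linalg.norm(w)*np.pi/4)/7.16)
    print("go",np.round(d,4),np.round(w,4),"rows>=%.1f"%n, "t",s['t'])
E
python3 - <<'E'
from h import *
go(0.56,-0.04,0.38,100)
E
```

```text
go [-2.1336 -1.4988 -0.5389] [-0.     -0.      1.2827] rows>=16.0 t 1.1
```

Call:
step_arm(plan=[[-1,-0.7,-0.54,0,0,0.64],[-1,-0.7,-0.54,0,0,0.64],[-1,-0.7,-0.54,0,0,0.64],[-1,-0.7,-0.54,0,0,0.64],[-1,-0.7,-0.54,0,0,0.64],[-1,-0.7,-0.54,0,0,0.64],[-1,-0.7,-0.54,0,0,0.64],[-1,-0.7,-0.54,0,0,0.64],[-1,-0.7,-0.54,0,0,0.64]])

```text
t: 1.85
tcp_pos: [0.3766, 0.2484, 0.3835]
orientation: [3.137, 0.002, 2.246]
ft_force: [0.0, 0.8, 0.1]
opening: 0.0854
```

```bash
python3 - <<'E'
from h import *
go(0.56,-0.04,0.38,100)
E
```

```text
go [-1.3591 -0.1482  0.0164] [0.0066 0.0016 0.6369] rows>=8.2 t 1.85
```

Call:
step_arm(plan=[[-1,-0.15,0.0,0,0,0.64],[-1,-0.15,0.0,0,0,0.64],[-1,-0.15,0.0,0,0,0.64],[-1,-0.15,0.0,0,0,0.64],[-1,-0.15,0.0,0,0,0.64],[-1,-0.15,0.0,0,0,0.64],[-1,-0.15,0.0,0,0,0.64],[-1,-0.15,0.0,0,0,0.64],[-1,-0.15,0.0,0,0,0.64],[-1,-0.15,0.0,0,0,0.64],[-1,-0.15,0.0,0,0,0.64]])

```text
t: 2.77
tcp_pos: [0.5009, 0.0354, 0.3805]
orientation: [3.141, -0.0, 1.749]
ft_force: [0.4, 0.7, -0.5]
opening: 0.0853
```

```bash
python3 - <<'E'
from h import *
p=cams.capture("wrist"); cv2.imwrite("pics/w1.png",p["pixels"]); np.savez("w1.npz",**p)
print(p["mtx"],p["R"],p["t"])
names="lid_large_round_center lid_small_round_center lid_oblong_center lid_square_center tin_large_round tin_small_round tin_square tin_oblong jar bowl".split()
for n in names:
    print(n,[(round(d["confidence"],2),[round(float(v),3) for v in d["at"]]) for d in cams.spot_point(p,n)][:4])
E
```

```text
[[325.1922621    0.         277.22444658]
 [  0.         325.1922621  213.24877426]
 [  0.           0.           1.        ]] [[ 9.84099838e-01  1.77615886e-01  3.25634227e-04]
 [ 1.68353867e-01 -9.33363804e-01  3.16999975e-01]
 [ 5.66081668e-02 -3.11904802e-01 -9.48425490e-01]] [-0.5004122  -0.13604838  0.49192079]
lid_large_round_center [(0.64, [0.465, -0.257, 0.035])]
lid_small_round_center [(0.96, [0.321, -0.159, 0.022]), (0.91, [0.362, 0.016, 0.022]), (0.83, [0.319, 0.151, 0.016]), (0.58, [0.491, -0.127, 0.037])]
lid_oblong_center [(0.76, [0.478, -0.19, 0.035])]
lid_square_center [(0.77, [0.471, 0.142, 0.021])]
tin_large_round [(0.64, [0.649, -0.081, 0.001]), (0.56, [0.675, -0.217, -0.002])]
tin_small_round [(0.55, [0.655, 0.083, 0.004])]
tin_square [(0.86, [0.674, 0.221, 0.001]), (0.25, [0.479, -0.193, 0.035])]
tin_oblong [(0.72, [0.652, -0.079, 0.002])]
jar [(0.32, [0.477, -0.192, 0.037])]
bowl []
```

View pics/w1.png

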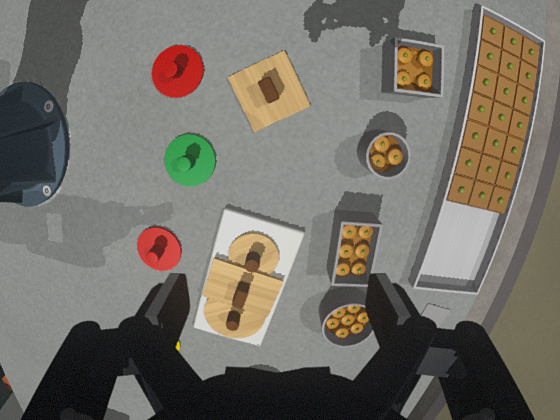

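The wrist view shows all the tins and lids clearly: oblong lid at (240,285), square lid at (270,90), tins down the right at (415,68), (385,155), (355,253) and (348,325). Next I'll rectify the image to metric planes and overlay the outlines.

```bash
cat >> h.py <<'E'
def proj(p,X):
    X=np.atleast_2d(X); c=X@np.array(p["R"]).T+np.array(p["t"])
    th=np.arctan2(np.hypot(c[:,0],c[:,1]),c[:,2]); ph=np.arctan2(c[:,1],c[:,0]); K=p["mtx"]
    return np.c_[K[0,2]+K[0,0]*th*np.cos(ph),K[1,2]+K[1,1]*th*np.sin(ph)]
def ortho(p,cx,cy,z,half=0.09,n=360):
    u=np.linspace(-half,half,n); # image right = -y, image up = +x
    yy,xx=np.meshgrid(cy-u,cx-u)
    q=proj(p,np.c_[xx.ravel(),yy.ravel(),np.full(xx.size,z)]).astype(np.float32)
    return cv2.remap(p["pixels"],q[:,0].reshape(n,n),q[:,1].reshape(n,n),cv2.INTER_LINEAR)
def px(cx,cy,P,half=0.09,n=360):
    P=np.atleast_2d(P); s=(n-1)/(2*half)
    return np.c_[(cy-P[:,1]+half)*s,(cx-P[:,0]+half)*s]
def rect(x,y,a,lx,ly):
    c,s=np.cos(a),np.sin(a)
    return np.array([[x+c*i*lx/2-s*j*ly/2,y+s*i*lx/2+c*j*ly/2] for i,j in((1,1),(-1,1),(-1,-1),(1,-1))])
def circ(x,y,d):
    t=np.linspace(0,2*np.pi,60); return np.c_[x+d/2*np.cos(t),y+d/2*np.sin(t)]
def draw(im,cx,cy,P,col=(255,0,255)):
    cv2.polylines(im,[np.round(px(cx,cy,P)*8).astype(int)],True,col,1,cv2.LINE_AA,3)
def load(f):
    d=np.load(f); return {k:d[k] for k in d.files}
E
cat > ov.py <<'E'
from h import *
import sys
def sheet(p,items,out):
    ims=[]
    for (cx,cy,z,shapes) in items:
        im=ortho(p,cx,cy,z); 
        for P in shapes: draw(im,cx,cy,P)
        ims.append(cv2.resize(im,(260,260),interpolation=cv2.INTER_AREA))
    while len(ims)%3: ims.append(ims[0]*0)
    cv2.imwrite(out,np.vstack([np.hstack(ims[i:i+3]) for i in range(0,len(ims),3)]))
E
python3 - <<'E'
from ov import *
p=load("w1.npz")
r=np.radians
sheet(p,[(.675,-.215,.06,[circ(.675,-.215,.1)]),(.65,-.081,.06,[rect(.65,-.081,r(80),.11,.066)]),(.656,.085,.06,[circ(.656,.085,.07)]),
(.674,.221,.06,[rect(.674,.221,0,.08,.08)]),(.477,-.192,.024,[rect(.477,-.192,r(-10),.126,.082)]),(.47,.143,.006,[rect(.47,.143,r(15),.096,.096)])],"pics/o1.png")
E
```

```text
(no output)
```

View pics/o1.png

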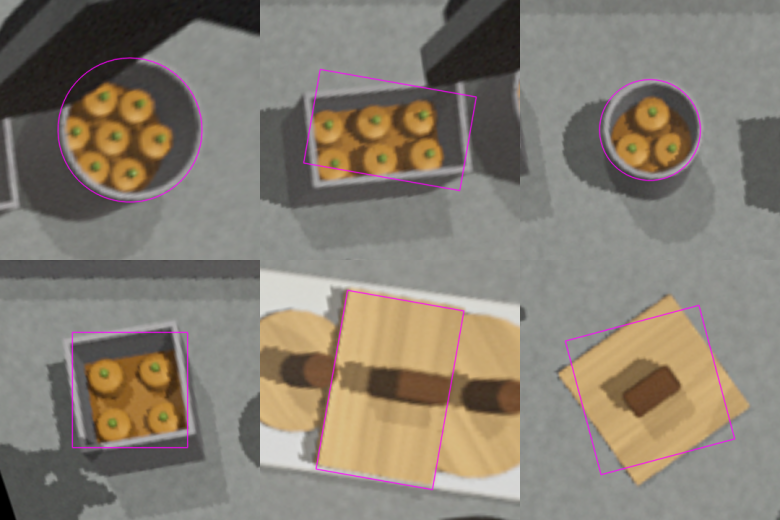

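```bash
cat >> ov.py <<'E'
from scipy.optimize import minimize
def fit(p,kind,x,y,a,dims,z):
    im=cv2.GaussianBlur(ortho(p,x,y,z),(0,0),1.5).astype(np.float32)
    g=sum(np.hypot(cv2.Sobel(im[...,k],5,1,0),cv2.Sobel(im[...,k],5,0,1)) for k in range(3))
    g=cv2.GaussianBlur(np.minimum(g,np.percentile(g,95)),(0,0),2.0).astype(np.float32)
    def pts(v):
        if kind=='c': return np.vstack([circ(v[0],v[1],d) for d in dims])
        t=np.linspace(0,1,40)[:,None]; o=[]
        for d in dims:
            q=rect(v[0],v[1],v[2],*d)
            o+=[q[i]*(1-t)+q[(i+1)%4]*t for i in range(4)]
        return np.vstack(o)
    def f(u):
        v=[x+u[0]/1e3,y+u[1]/1e3,a+u[2]/50]
        q=px(x,y,pts(v)).astype(np.float32)
        return -float(cv2.remap(g,q[:,:1],q[:,1:],cv2.INTER_LINEAR).mean())+0.5*(kind=='c')*u[2]**2
    best=min((minimize(f,[i,j,k],method='Nelder-Mead',options=dict(initial_simplex=np.array([i,j,k])+np.array([[0,0,0],[3,0,0],[0,3,0],[0,0,2]]))) for i in(-4,0,4) for j in(-4,0,4) for k in((0,) if kind=='c' else(-3,0,3))),key=lambda r:r.fun)
    u=best.x; return x+u[0]/1e3,y+u[1]/1e3,a+u[2]/50
E
cat > f1.py <<'E'
from ov import *
r=np.radians
J=[('tinL','c',.675,-.215,0,[.1],.06),('tinO','r',.65,-.081,r(96),[(.11,.066)],.06),('tinS','c',.656,.085,0,[.07],.06),('tinQ','r',.674,.221,r(9),[(.08,.08)],.06),
('lidO','r',.477,-.192,r(-10),[(.126,.082)],.024),('lidQ','r',.47,.143,r(36),[(.096,.096)],.006),
('lidL','c',.470,-.254,0,[.116],.018),('lidS','c',.491,-.130,0,[.086],.018)]
def run(p,out,J=J):
    it=[]
    for n,k,x,y,a,d,z in J:
        v=fit(p,k,x,y,a,d,z); print(n,np.round(v[:2],4),round(np.degrees(v[2]),1))
        it.append((x,y,z,[circ(v[0],v[1],d[0]) if k=='c' else rect(*v,*d[0])]))
    sheet(p,it,out)
if __name__=="__main__": run(load("w1.npz"),"pics/o2.png")
E
python3 f1.py
```

```text
tinL [ 0.6803 -0.2139] 0.1
tinO [ 0.6482 -0.0797] 95.9
tinS [0.657  0.0823] -0.0
tinQ [0.6763 0.2217] 9.7
lidO [ 0.4789 -0.193 ] -10.2
lidQ [0.4701 0.1403] 35.2
lidL [ 0.4726 -0.2554] -0.0
lidS [ 0.4909 -0.1253] 0.0
```

View pics/o2.png

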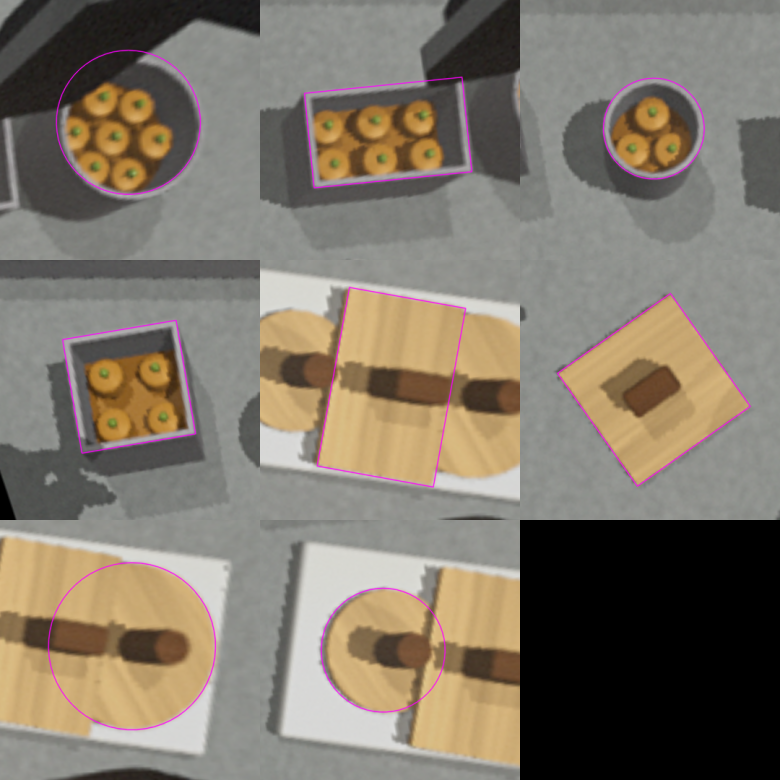

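Every outline fits except the large tin, which is partly occluded. I'll recheck that one later. Going above the oblong lid.

```bash
python3 - <<'E'
from h import *
go(.4785,-.1925,.12,79.8)
E
```

```text
go [-0.8764 -0.2493  1.0412] [-0.000e+00  1.000e-04  4.516e-01] rows>=8.3 t 3.3167
```

Call:
step_arm(plan=[[-0.876,-0.249,0.8,0,0,0.452],[-0.876,-0.249,0.8,0,0,0.452],[-0.876,-0.249,0.8,0,0,0.452],[-0.876,-0.249,0.8,0,0,0.452],[-0.876,-0.249,0.8,0,0,0.452],[-0.876,-0.249,0.8,0,0,0.452],[-0.876,-0.249,0.8,0,0,0.452],[-0.876,-0.249,0.8,0,0,0.452],[-0.876,-0.249,0.8,0,0,0.452],[-0.876,-0.249,0.8,0,0,0.452],[-0.876,-0.249,0.8,0,0,0.452]])

```text
t: 4.23
tcp_pos: [0.4793, -0.1916, 0.1815]
orientation: [3.14, 0.0, 1.393]
ft_force: [-0.1, 0.7, -0.1]
opening: 0.0851
```

```bash
python3 - <<'E'
from h import *
go(.4785,-.1925,.044,79.8)
p=cams.capture("wrist"); cv2.imwrite("pics/w2.png",p["pixels"]); np.savez("w2.npz",**p)
from f1 import *
run(p,"pics/o3.png",[J[0],J[4],J[6],J[7]])
E
```

```text
go [-0.0038 -0.0034  0.55  ] [0.0021 0.0004 0.0005] rows>=3.3 t 4.2333
tinL [ 0.6734 -0.219 ] 0.0
lidO [ 0.4793 -0.1926] -9.9
lidL [ 0.4729 -0.2553] 0.0
lidS [ 0.4906 -0.1271] 0.0
```

View pics/o3.png

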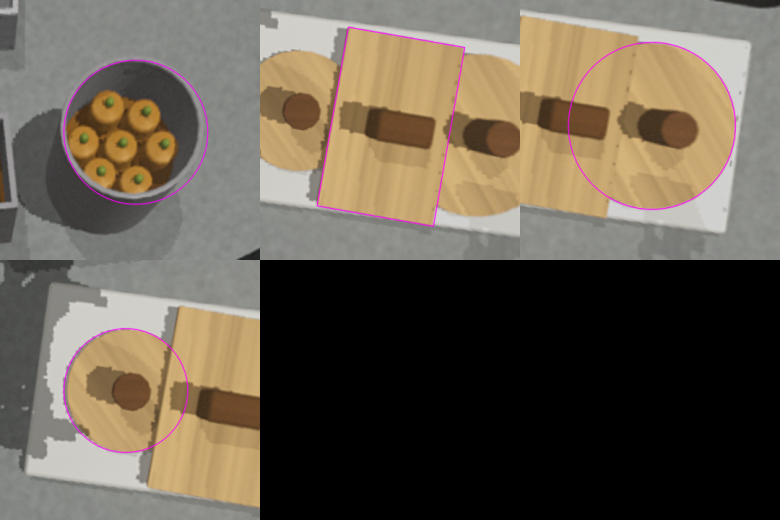

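View pics/w2.png

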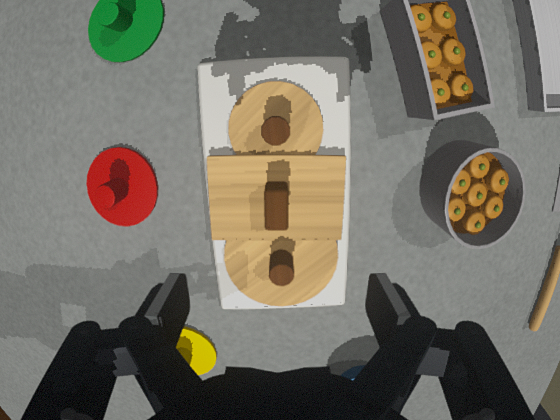

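The jaws straddle the oblong lid's bar at about (276,205), squarely. Descending and gripping.

Call:
step_arm(plan=[[-0.002,-0.002,0.3,0,0,0],[-0.002,-0.002,0.55,0,0,0],[-0.002,-0.002,0.55,0,0,0],[-0.002,-0.002,0.55,0,0,0],[-0.002,-0.002,0.55,0,0,0],[-0.002,-0.002,0.55,0,0,0]])

```text
t: 4.78
tcp_pos: [0.4788, -0.1922, 0.0437]
orientation: [3.141, 0.0, 1.394]
ft_force: [0.3, 0.4, 0.4]
opening: 0.0852
```

Call:
step_arm(plan=[[0,0,0,0,0,0],[0,0,0,0,0,0],[0,0,0,0,0,0],[0,0,0,0,0,0],[0,0,0,0,0,0],[0,0,0,0,0,0],[0,0,0,0,0,0],[0,0,0,0,0,0],[0,0,0,0,0,0],[0,0,0,0,0,0]], claw=5, grip_force=40)

```text
t: 5.62
tcp_pos: [0.4783, -0.1929, 0.0434]
orientation: [3.141, 0.0, 1.392]
ft_force: [-1.7, 1.3, 6.9]
opening: 0.0195
```

Call:
step_arm(plan=[[0,0,-0.04,0,0,0],[0,0,-0.08,0,0,0],[0,0,-0.16,0,0,0],[0,0,-0.26,0,0,0],[0,0,-0.38,0,0,0],[0,0,-0.5,0,0,0],[0,0,-0.6,0,0,0],[0,0,-0.6,0,0,0],[0,0,-0.6,0,0,0]])

```text
t: 6.37
tcp_pos: [0.4784, -0.193, 0.1945]
orientation: [3.139, 0.001, 1.392]
ft_force: [-0.7, 0.1, -1.7]
opening: 0.0193
```

```bash
python3 - <<'E'
from h import *
go(.6485,-.0803,.19,95.9)
p=cams.capture("wrist"); cv2.imwrite("pics/w3.png",p["pixels"]); np.savez("w3.npz",**p)
E
```

```text
go [0.5643 0.5897 0.0194] [ 0.0037  0.0018 -0.3582] rows>=4.9 t 6.3667
```

View pics/w3.png

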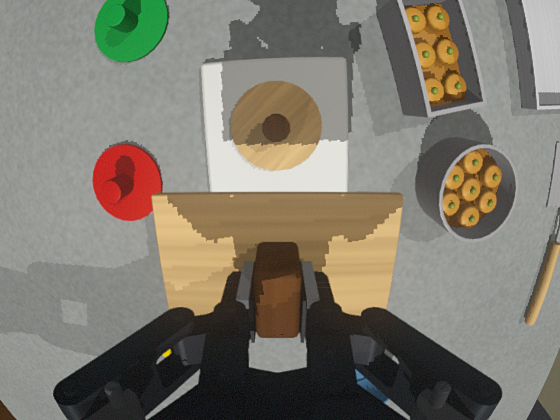

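The oblong lid is held level at (277,250), and the small lid is still in place at (275,125). I'll check the lid's offset in the grip and recheck the large tin.

```bash
python3 - <<'E'
from h import *
from ov import *
p=load("w3.npz"); r=np.radians
sheet(p,[(.4784,-.193,.1751,[rect(.4784,-.193,r(-10.2),.126,.082)]),(.675,-.215,.06,[circ(.675,-.215,.1)]),(.491,-.128,.018,[circ(.491,-.128,.086)])],"pics/o4.png")
print(fit(p,'c',.675,-.217,0,[.1,.092],.06), fit(load('w2.npz'),'c',.675,-.217,0,[.1,.092],.06))
print(fit(p,'c',.491,-.128,0,[.086],.018))
go(.6485,-.08,.19,5.9)
E
```

```text
(np.float64(0.6770658984295069), np.float64(-0.21663365328608147), np.float64(5.361795467774899e-07)) (np.float64(0.6770704663138317), np.float64(-0.21664933068305875), np.float64(-6.121321461598577e-07))
(np.float64(0.4898283784924636), np.float64(-0.12898453843655167), np.float64(-8.099100344102791e-07))
go [0.5645 0.5923 0.0125] [ 7.0000e-04 -2.0000e-04  1.6419e+00] rows>=10.3 t 6.4167
```

View pics/o4.png

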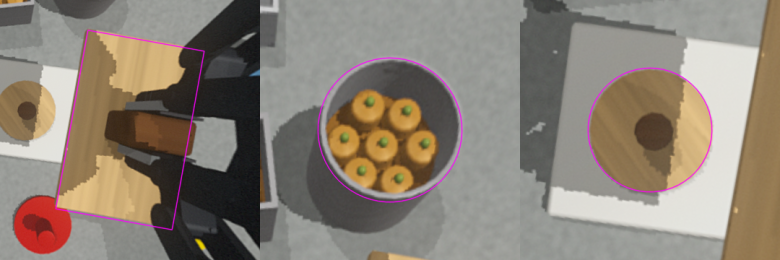

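Call:
step_arm(plan=[[0.2,0.2,0.01,0,0,0.3],[0.5645,0.592,0.01,0,0,0.9],[0.5645,0.592,0.01,0,0,0.9],[0.5645,0.592,0.01,0,0,0.9],[0.5645,0.592,0.01,0,0,0.9],[0.5645,0.592,0.01,0,0,0.9],[0.5645,0.592,0.01,0,0,0.9],[0.5645,0.592,0.01,0,0,0.9]])

```text
t: 7.08
tcp_pos: [0.6477, -0.0801, 0.1886]
orientation: [-3.139, 0.002, 0.689]
ft_force: [-0.2, 0.0, -1.4]
opening: 0.0195
```

```bash
python3 - <<'E'
from h import *
go(.6485,-.08,.12,5.9)
E
```

```text
go [0.0032 0.0024 0.2744] [-0.002   0.0035  0.7461] rows>=4.7 t 7.0833
```

Call:
step_arm(plan=[[0.003,0.002,0.1,0,0,0.746],[0.003,0.002,0.2,0,0,0.746],[0.003,0.002,0.274,0,0,0.746],[0.003,0.002,0.274,0,0,0.746],[0.003,0.002,0.274,0,0,0.746],[0.003,0.002,0.274,0,0,0.746],[0.003,0.002,0.274,0,0,0.746],[0.003,0.002,0.274,0,0,0.746]])

```text
t: 7.75
tcp_pos: [0.6492, -0.0806, 0.122]
orientation: [3.142, 0.0, 0.103]
ft_force: [-0.7, -0.1, -1.4]
opening: 0.0196
```

```bash
python3 - <<'E'
from h import *
go(.6485,-.08,.0865,5.9)
p=cams.capture("wrist"); cv2.imwrite("pics/w4.png",p["pixels"]); np.savez("w4.npz",**p)
E
```

```text
go [-0.0024 -0.0025  0.1419] [0.     0.     0.0005] rows>=0.9 t 7.75
```

View pics/w4.png

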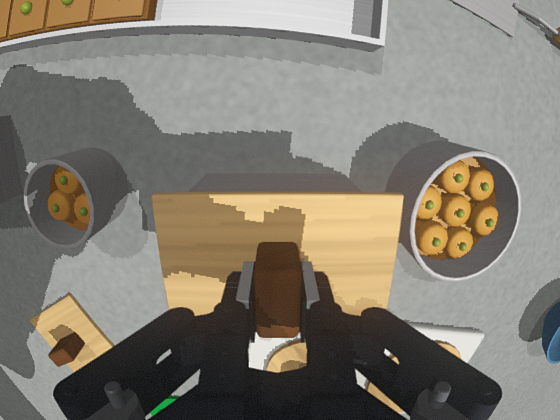

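The lid hangs over the oblong tin, squared with the tin edge at (280,185). Lowering slowly.

Call:
step_arm(plan=[[-0.002,-0.002,0.04,0,0,0],[-0.002,-0.002,0.08,0,0,0],[-0.002,-0.002,0.11,0,0,0],[-0.002,-0.002,0.125,0,0,0],[-0.002,-0.002,0.135,0,0,0],[-0.002,-0.002,0.142,0,0,0],[-0.002,-0.002,0.146,0,0,0],[-0.002,-0.002,0.146,0,0,0]])

```text
t: 8.47
tcp_pos: [0.6492, -0.0796, 0.0856]
orientation: [3.141, -0.0, 0.1]
ft_force: [-0.2, -0.7, -0.9]
opening: 0.0191
```

Lower another 1 mm, then open.

Call:
step_arm(plan=[[0,0,0.003,0,0,0],[0,0,0.006,0,0,0],[0,0,0.006,0,0,0]])

```text
t: 8.72
tcp_pos: [0.6493, -0.0796, 0.0854]
orientation: [3.141, -0.001, 0.1]
ft_force: [-7.1, 0.1, 12.2]
opening: 0.0194
```

Call:
step_arm(plan=[[0,0,0,0,0,0],[0,0,0,0,0,0],[0,0,0,0,0,0],[0,0,0,0,0,0],[0,0,0,0,0,0],[0,0,0,0,0,0],[0,0,0,0,0,0],[0,0,0,0,0,0]], claw=60)

```text
t: 9.38
tcp_pos: [0.649, -0.0796, 0.0837]
orientation: [3.142, 0.0, 0.1]
ft_force: [0.1, 0.4, 0.4]
opening: 0.0599
```

Call:
step_arm(plan=[[0,0,-0.05,0,0,0],[0,0,-0.15,0,0,0],[0,0,-0.3,0,0,0],[0,0,-0.45,0,0,0],[0,0,-0.5,0,0,0],[0,0,-0.5,0,0,0]])

```text
t: 9.88
tcp_pos: [0.6507, -0.0798, 0.2141]
orientation: [3.139, -0.007, 0.1]
ft_force: [0.1, 0.4, 0.8]
opening: 0.06
```

```bash
python3 - <<'E'
from h import *
from f1 import *
p=cams.capture("wrist"); cv2.imwrite("pics/w5.png",p["pixels"]); np.savez("w5.npz",**p)
r=np.radians
run(p,"pics/o5.png",[('lidO on tin','r',.6485,-.08,r(96),[(.126,.082)],.066),J[0],J[6],('lidS','c',.490,-.129,0,[.086],.018),('tinS','c',.657,.083,0,[.07,.062],.06)])
q=load("w1.npz")
print('tinS w1',fit(q,'c',.656,.083,0,[.07,.062],.06))
print('tinO w1',fit(q,'r',.648,-.08,r(96),[(.11,.066),(.102,.058)],.06))
print('tinQ w1',fit(q,'r',.676,.221,r(9.7),[(.08,.08),(.072,.072)],.06))
for n in("lid_large_round_center","lid_small_round_center","lid_oblong_center"):
    print(n,[(round(d["confidence"],2),[round(float(v),3) for v in d["at"]]) for d in cams.spot_point(p,n)][:4])
E
```

```text
lidO on tin [ 0.6511 -0.08  ] 95.7
tinL [ 0.6769 -0.2168] -0.0
lidL [ 0.4759 -0.2511] 0.0
lidS [ 0.4931 -0.1272] -0.0
tinS [0.657  0.0827] 0.0
tinS w1 (np.float64(0.6570215319153396), np.float64(0.08228258881314589), np.float64(0.00023308601347901643))
tinO w1 (np.float64(0.6485047281091203), np.float64(-0.07965629845953724), np.float64(1.6737426272883562))
tinQ w1 (np.float64(0.6763552101096754), np.float64(0.22167894750411762), np.float64(0.16626472308303605))
lid_large_round_center []
lid_small_round_center [(0.62, [0.49, -0.124, 0.036]), (0.59, [0.321, -0.378, 0.019])]
lid_oblong_center [(0.86, [0.648, -0.078, 0.077])]
```

View pics/o5.png

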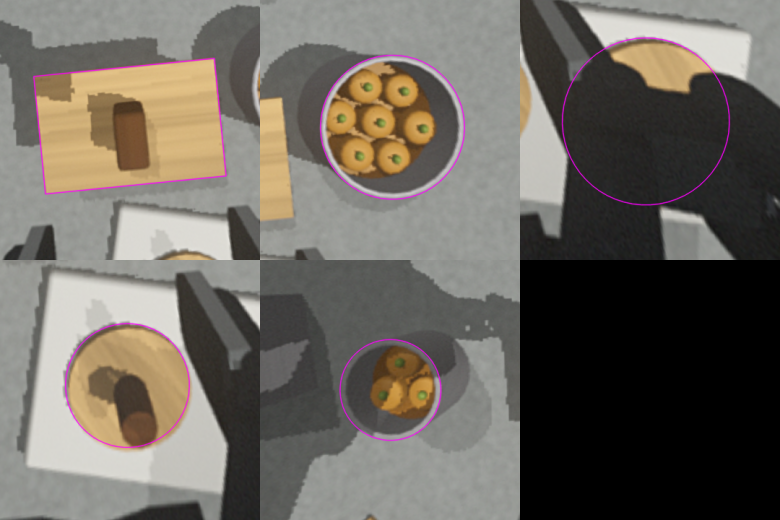

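View pics/w5.png

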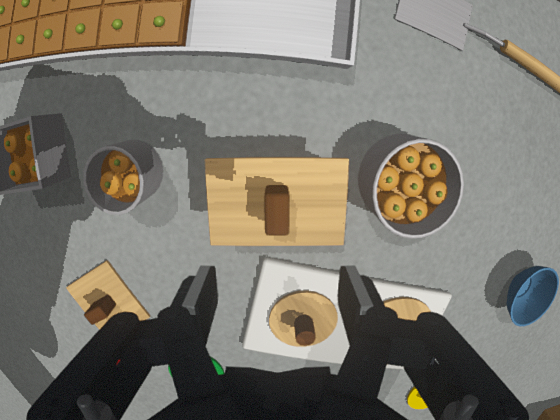

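The oblong lid sits at about (0.650,-0.080), within about 2 mm of its tin, and is square with it. The round lids haven't moved. Next is the large round lid.

```bash
python3 - <<'E'
from h import *
go(.470,-.255,.19,5.9)
E
```

```text
go [-0.7797  0.6277  0.0711] [-0.0009  0.0028 -0.0041] rows>=6.0 t 10.0833
```

Call:
step_arm(plan=[[-0.78,0.628,0.071,0,0,0],[-0.78,0.628,0.071,0,0,0],[-0.78,0.628,0.071,0,0,0],[-0.78,0.628,0.071,0,0,0],[-0.78,0.628,0.071,0,0,0],[-0.78,0.628,0.071,0,0,0],[-0.78,0.628,0.071,0,0,0],[-0.78,0.628,0.071,0,0,0],[-0.78,0.628,0.071,0,0,0],[-0.78,0.628,0.071,0,0,0]])

```text
t: 10.92
tcp_pos: [0.4712, -0.2544, 0.1906]
orientation: [-3.141, 0.0, 0.101]
ft_force: [0.3, 0.4, -0.3]
opening: 0.0596
```

```bash
python3 - <<'E'
from h import *
from f1 import *
p=cams.capture("wrist"); cv2.imwrite("pics/w6.png",p["pixels"]); np.savez("w6.npz",**p)
run(p,"pics/o6.png",[('lidL','c',.471,-.255,0,[.116],.018),('knobL','c',.471,-.255,0,[.024],.052),('lidS','c',.490,-.129,0,[.086],.018)])
for n in("lid_large_round_center","lid_small_round_center"):
    print(n,[(round(d["confidence"],2),[round(float(v),3) for v in d["at"]]) for d in cams.spot_point(p,n)][:4])
go(.4705,-.255,.038,5.9)
E
```

```text
lidL [ 0.4731 -0.2552] 0.0
knobL [ 0.4734 -0.2557] -0.0
lidS [ 0.4906 -0.1297] 0.0
lid_large_round_center [(0.58, [0.469, -0.254, 0.035])]
lid_small_round_center [(0.93, [0.36, 0.015, 0.019]), (0.92, [0.318, -0.158, 0.026]), (0.65, [0.49, -0.128, 0.038])]
go [-0.0033  0.0023  0.6114] [-0.0003  0.0002 -0.002 ] rows>=3.7 t 11.0667
```

View pics/o6.png

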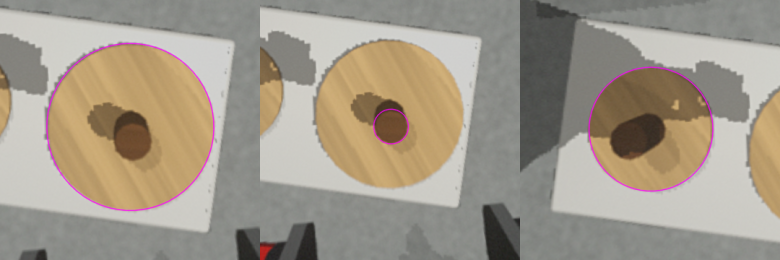

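Call:
step_arm(plan=[[0.006,0.004,0.3,0,0,0],[0.006,0.004,0.55,0,0,0],[0.006,0.004,0.61,0,0,0],[0.006,0.004,0.61,0,0,0],[0.006,0.004,0.61,0,0,0],[0.006,0.004,0.61,0,0,0],[0.006,0.004,0.61,0,0,0]])

```text
t: 11.65
tcp_pos: [0.4733, -0.2564, 0.0402]
orientation: [3.14, -0.002, 0.1]
ft_force: [0.0, 0.4, -0.3]
opening: 0.06
```

Call:
step_arm(plan=[[0,0,0,0,0,0],[0,0,0,0,0,0],[0,0,0,0,0,0],[0,0,0,0,0,0],[0,0,0,0,0,0],[0,0,0,0,0,0],[0,0,0,0,0,0],[0,0,0,0,0,0],[0,0,0,0,0,0],[0,0,0,0,0,0]], claw=5, grip_force=40)

```text
t: 12.48
tcp_pos: [0.4729, -0.2565, 0.0401]
orientation: [3.14, -0.002, 0.1]
ft_force: [-0.9, 0.4, 9.5]
opening: 0.0229
```

Call:
step_arm(plan=[[0,0,-0.04,0,0,0],[0,0,-0.1,0,0,0],[0,0,-0.2,0,0,0],[0,0,-0.35,0,0,0],[0,0,-0.5,0,0,0],[0,0,-0.6,0,0,0],[0,0,-0.6,0,0,0],[0,0,-0.6,0,0,0]])

```text
t: 13.15
tcp_pos: [0.4726, -0.2563, 0.1905]
orientation: [3.139, -0.003, 0.1]
ft_force: [-0.3, -0.2, -1.5]
opening: 0.023
```

```bash
python3 - <<'E'
from h import *
p=cams.capture("wrist"); cv2.imwrite("pics/w7.png",p["pixels"]); np.savez("w7.npz",**p)
go(.676,-.2165,.19,5.9)
E
```

```text
go [ 0.8276 -0.0756 -0.0039] [ 0.0005 -0.0006 -0.0042] rows>=5.0 t 13.2
```

View pics/w7.png

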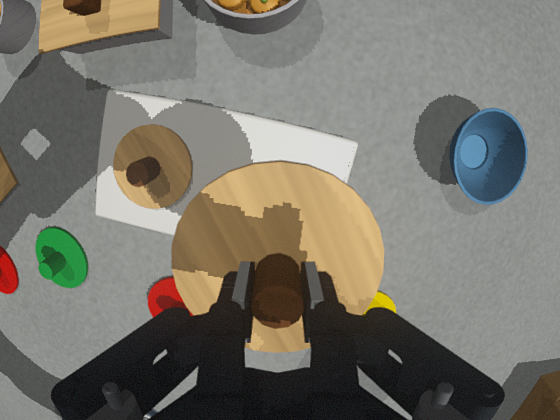

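The large lid is held level at (278,255). I'll work out its offset from the TCP.

```bash
python3 - <<'E'
from h import *
from ov import *
p=load("w7.npz")
v=fit(p,'c',.4726,-.2563,0,[.116],.1684);print(v)
sheet(p,[(.4726,-.2563,.1684,[circ(v[0],v[1],.116)]),(.4726,-.2563,.1684,[circ(.4726,-.2563,.116)])],"pics/o7.png")
E
```

```text
(np.float64(0.4726122553666417), np.float64(-0.25684187070644554), np.float64(-5.720547525563222e-07))
```

View pics/o7.png

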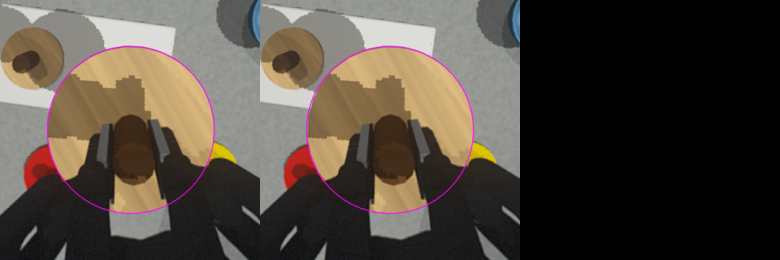

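Call:
step_arm(plan=[[0.15,-0.02,0,0,0,0],[0.4,-0.04,0,0,0,0],[0.7,-0.06,0,0,0,0],[0.828,-0.076,0,0,0,0],[0.828,-0.076,0,0,0,0],[0.828,-0.076,0,0,0,0],[0.828,-0.076,0,0,0,0],[0.828,-0.076,0,0,0,0],[0.828,-0.076,0,0,0,0]])

```text
t: 13.95
tcp_pos: [0.6749, -0.2169, 0.1878]
orientation: [-3.141, 0.002, 0.099]
ft_force: [-1.0, 0.5, -1.2]
opening: 0.0227
```

```bash
python3 - <<'E'
from h import *
go(.676,-.2165,.0881,5.9)
E
```

```text
go [ 0.005  -0.0009  0.399 ] [-0.0009  0.0022 -0.005 ] rows>=2.4 t 13.95
```

Call:
step_arm(plan=[[0.005,0,0.12,0,0,0],[0.005,0,0.24,0,0,0],[0.005,0,0.32,0,0,0],[0.005,0,0.36,0,0,0],[0.005,0,0.38,0,0,0],[0.005,0,0.39,0,0,0],[0.005,0,0.398,0,0,0],[0.005,0,0.402,0,0,0],[0.005,0,0.402,0,0,0]])

```text
t: 14.7
tcp_pos: [0.6779, -0.2166, 0.089]
orientation: [3.141, -0.001, 0.1]
ft_force: [0.9, 0.1, -0.2]
opening: 0.0232
```

Call:
step_arm(plan=[[-0.004,0,0.004,0,0,0],[-0.004,0,0.007,0,0,0],[-0.004,0,0.007,0,0,0],[-0.004,0,0.007,0,0,0]])

```text
t: 15.03
tcp_pos: [0.6771, -0.2166, 0.0881]
orientation: [3.141, -0.002, 0.1]
ft_force: [-1.5, 0.9, 8.1]
opening: 0.0227
```

Call:
step_arm(plan=[[0,0,0,0,0,0],[0,0,0,0,0,0],[0,0,0,0,0,0],[0,0,0,0,0,0],[0,0,0,0,0,0],[0,0,0,0,0,0],[0,0,0,0,0,0],[0,0,0,0,0,0]], claw=60)

```text
t: 15.7
tcp_pos: [0.6766, -0.2165, 0.0862]
orientation: [3.142, 0.0, 0.1]
ft_force: [-0.6, 0.3, 0.9]
opening: 0.0601
```

Call:
step_arm(plan=[[0,0,-0.05,0,0,0],[0,0,-0.15,0,0,0],[0,0,-0.3,0,0,0],[0,0,-0.42,0,0,0],[0,0,-0.42,0,0,0],[0,0,-0.42,0,0,0],[0,0,-0.42,0,0,0]])

```text
t: 16.28
tcp_pos: [0.6763, -0.2164, 0.1913]
orientation: [-3.141, 0.0, 0.1]
ft_force: [-0.1, 0.2, -0.5]
opening: 0.0601
```

```bash
python3 - <<'E'
from h import *
from f1 import *
p=cams.capture("wrist"); cv2.imwrite("pics/w8.png",p["pixels"]); np.savez("w8.npz",**p)
run(p,"pics/o8.png",[('lidL on tin','c',.676,-.2165,0,[.116],.066)])
go(.4905,-.1295,.19,5.9)
E
```

```text
lidL on tin [ 0.677  -0.2171] -0.0
go [-0.7039 -0.4194  0.0032] [-0.001   0.0019 -0.0042] rows>=4.9 t 16.3333
```

View pics/w8.png

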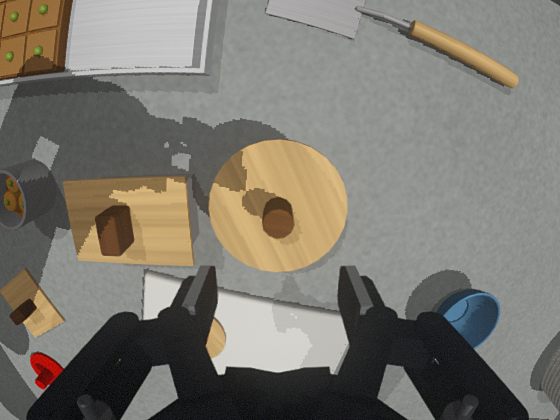

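The large lid is on its tin, at (278,205) in the image and fitted at (0.677,-0.217). Next is the small round lid.

Call:
step_arm(plan=[[-0.704,-0.419,0,0,0,0],[-0.704,-0.419,0,0,0,0],[-0.704,-0.419,0,0,0,0],[-0.704,-0.419,0,0,0,0],[-0.704,-0.419,0,0,0,0],[-0.704,-0.419,0,0,0,0],[-0.704,-0.419,0,0,0,0],[-0.704,-0.419,0,0,0,0],[-0.704,-0.419,0,0,0,0]])

```text
t: 17.08
tcp_pos: [0.4919, -0.1303, 0.1911]
orientation: [3.141, -0.0, 0.1]
ft_force: [-0.6, -0.2, -0.0]
opening: 0.0598
```

```bash
python3 - <<'E'
from h import *
from f1 import *
p=cams.capture("wrist"); cv2.imwrite("pics/w9.png",p["pixels"]); np.savez("w9.npz",**p)
run(p,"pics/o9.png",[('lidS','c',.4905,-.1295,0,[.086],.018),('knobS','c',.4905,-.1295,0,[.024],.052)])
go(.4905,-.1295,.040,5.9)
E
```

```text
lidS [ 0.4907 -0.1286] 0.0
knobS [ 0.4909 -0.1289] 0.0
go [-0.005  -0.0035  0.604 ] [ 0.0001 -0.     -0.0044] rows>=3.6 t 17.1333
```

View pics/o9.png

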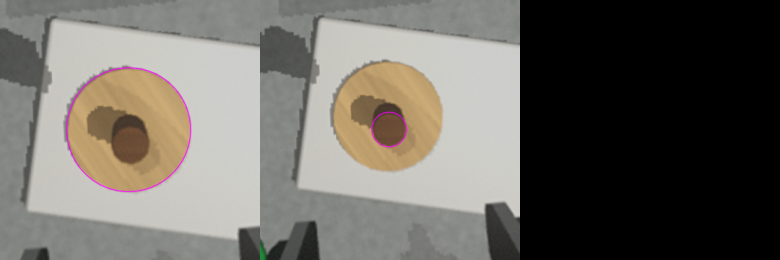

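Call:
step_arm(plan=[[-0.004,-0.006,0.3,0,0,0],[-0.004,-0.006,0.55,0,0,0],[-0.004,-0.006,0.604,0,0,0],[-0.004,-0.006,0.604,0,0,0],[-0.004,-0.006,0.604,0,0,0],[-0.004,-0.006,0.604,0,0,0],[-0.004,-0.006,0.604,0,0,0]])

```text
t: 17.72
tcp_pos: [0.4911, -0.1289, 0.0416]
orientation: [3.141, -0.002, 0.1]
ft_force: [0.9, 0.5, 1.1]
opening: 0.0599
```

Call:
step_arm(plan=[[0,0,0,0,0,0],[0,0,0,0,0,0],[0,0,0,0,0,0],[0,0,0,0,0,0],[0,0,0,0,0,0],[0,0,0,0,0,0],[0,0,0,0,0,0],[0,0,0,0,0,0],[0,0,0,0,0,0],[0,0,0,0,0,0]], claw=5, grip_force=40)

```text
t: 18.55
tcp_pos: [0.4906, -0.1286, 0.0417]
orientation: [3.141, -0.002, 0.1]
ft_force: [-1.5, 0.8, 11.0]
opening: 0.0231
```

Call:
step_arm(plan=[[0,0,-0.04,0,0,0],[0,0,-0.1,0,0,0],[0,0,-0.2,0,0,0],[0,0,-0.35,0,0,0],[0,0,-0.5,0,0,0],[0,0,-0.6,0,0,0],[0,0,-0.6,0,0,0],[0,0,-0.6,0,0,0],[0,0,-0.6,0,0,0]])

```text
t: 19.3
tcp_pos: [0.4893, -0.1282, 0.1898]
orientation: [-3.141, 0.001, 0.1]
ft_force: [0.4, 0.2, -2.2]
opening: 0.0229
```

```bash
python3 - <<'E'
from h import *
from ov import *
p=cams.capture("wrist"); np.savez("w10.npz",**p)
x,y,z=bot.sense()['tcp_pos']
v=fit(p,'c',x,y,0,[.086],z-.022);print(v)
sheet(p,[(x,y,z-.022,[circ(v[0],v[1],.086)])],"pics/o10.png")
go(.657,.0825,.19,5.9)
E
```

```text
(np.float64(0.48972593592410646), np.float64(-0.12841096954016185), np.float64(-6.631949973277706e-07))
go [ 0.7521 -0.7717 -0.0035] [-0.0011  0.0023 -0.0042] rows>=6.5 t 19.35
```

View pics/o10.png

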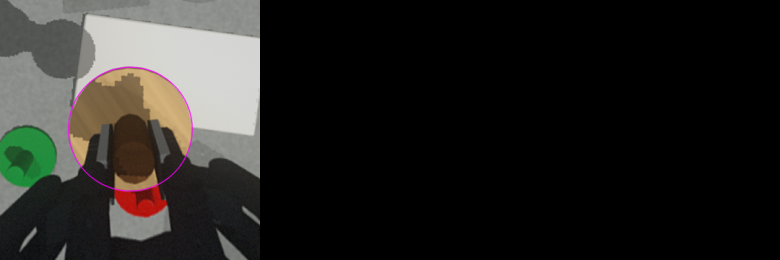

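Call:
step_arm(plan=[[0.12,-0.12,0,0,0,0],[0.35,-0.36,0,0,0,0],[0.55,-0.56,0,0,0,0],[0.752,-0.772,0,0,0,0],[0.752,-0.772,0,0,0,0],[0.752,-0.772,0,0,0,0],[0.752,-0.772,0,0,0,0],[0.752,-0.772,0,0,0,0],[0.752,-0.772,0,0,0,0],[0.752,-0.772,0,0,0,0],[0.752,-0.772,0,0,0,0]])

```text
t: 20.27
tcp_pos: [0.657, 0.0814, 0.1896]
orientation: [3.142, 0.001, 0.099]
ft_force: [-0.3, 0.3, -1.4]
opening: 0.023
```

```bash
python3 - <<'E'
from h import *
go(.657,.0825,.0897,5.9)
E
```

```text
go [ 0.0009 -0.0046  0.3998] [ 0.0001  0.0019 -0.0054] rows>=2.4 t 20.2667
```

Call:
step_arm(plan=[[0.001,-0.003,0.12,0,0,0],[0.001,-0.003,0.24,0,0,0],[0.001,-0.003,0.32,0,0,0],[0.001,-0.003,0.36,0,0,0],[0.001,-0.003,0.38,0,0,0],[0.001,-0.003,0.39,0,0,0],[0.001,-0.003,0.398,0,0,0],[0.001,-0.003,0.402,0,0,0],[0.001,-0.003,0.402,0,0,0],[0.001,-0.003,0.402,0,0,0]])

```text
t: 21.1
tcp_pos: [0.6582, 0.0831, 0.0906]
orientation: [3.142, -0.001, 0.1]
ft_force: [0.7, 0.0, -1.6]
opening: 0.0227
```

Call:
step_arm(plan=[[-0.003,0,0.004,0,0,0],[-0.003,0,0.007,0,0,0],[-0.003,0,0.007,0,0,0],[-0.003,0,0.007,0,0,0]])

```text
t: 21.43
tcp_pos: [0.6578, 0.0831, 0.0898]
orientation: [3.141, -0.002, 0.1]
ft_force: [-4.1, 0.1, 9.5]
opening: 0.0224
```

Call:
step_arm(plan=[[0,0,0,0,0,0],[0,0,0,0,0,0],[0,0,0,0,0,0],[0,0,0,0,0,0],[0,0,0,0,0,0],[0,0,0,0,0,0],[0,0,0,0,0,0],[0,0,0,0,0,0]], claw=60)

```text
t: 22.1
tcp_pos: [0.6571, 0.083, 0.088]
orientation: [3.142, 0.0, 0.1]
ft_force: [0.3, -0.3, 1.2]
opening: 0.0603
```

Call:
step_arm(plan=[[0,0,-0.05,0,0,0],[0,0,-0.15,0,0,0],[0,0,-0.3,0,0,0],[0,0,-0.42,0,0,0],[0,0,-0.42,0,0,0],[0,0,-0.42,0,0,0],[0,0,-0.42,0,0,0]])

```text
t: 22.68
tcp_pos: [0.6568, 0.083, 0.1931]
orientation: [-3.142, 0.0, 0.1]
ft_force: [0.8, 0.3, -0.7]
opening: 0.0601
```

```bash
python3 - <<'E'
from h import *
from f1 import *
p=cams.capture("wrist"); cv2.imwrite("pics/w11.png",p["pixels"]); np.savez("w11.npz",**p)
r=np.radians
run(p,"pics/o11.png",[('lidS on tin','c',.657,.0825,0,[.086],.066),('tinQ','r',.676,.221,r(9.7),[(.08,.08),(.072,.072)],.06),('lidO','r',.6485,-.08,r(96),[(.126,.082)],.066)])
go(.470,.1405,.19,-54.5)
E
```

```text
lidS on tin [0.6573 0.0826] 0.0
tinQ [0.6759 0.2218] 9.6
lidO [ 0.6513 -0.0802] 95.8
go [-0.7198 -0.303   0.0103] [9.000e-04 1.800e-03 1.338e+00] rows>=8.4 t 22.7333
```

View pics/w11.png

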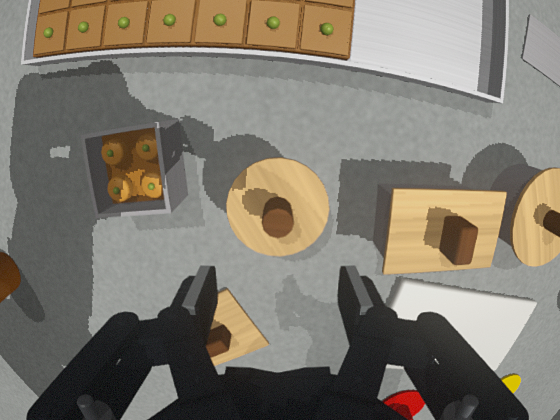

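View pics/o11.png

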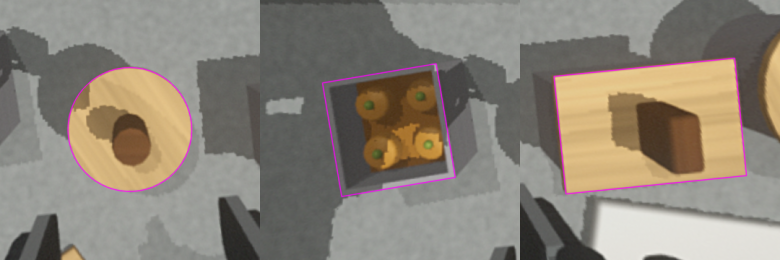

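The small lid sits at (0.6573,0.0826), within 1 mm of its tin. Now the square lid: yaw 125.2°, done in several turns.

Call:
step_arm(plan=[[-0.72,-0.303,0,0,0,-0.95],[-0.72,-0.303,0,0,0,-0.95],[-0.72,-0.303,0,0,0,-0.95],[-0.72,-0.303,0,0,0,-0.95],[-0.72,-0.303,0,0,0,-0.95],[-0.72,-0.303,0,0,0,-0.95],[-0.72,-0.303,0,0,0,-0.95]])

```text
t: 23.32
tcp_pos: [0.4691, 0.1409, 0.1925]
orientation: [-3.141, 0.001, 0.853]
ft_force: [0.6, 0.2, -0.9]
opening: 0.06
```

Call:
step_arm(plan=[[0,0,0,0,0,-0.95],[0,0,0,0,0,-0.95],[0,0,0,0,0,-0.95],[0,0,0,0,0,-0.95],[0,0,0,0,0,-0.95],[0,0,0,0,0,-0.95],[0,0,0,0,0,-0.95]])

```text
t: 23.9
tcp_pos: [0.4709, 0.1402, 0.1924]
orientation: [-3.141, 0.0, 1.593]
ft_force: [0.3, -0.1, -0.7]
opening: 0.0599
```

```bash
python3 - <<'E'
from h import *
go(.470,.1405,.19,125.2)
E
```

```text
go [ 0.0014 -0.0037  0.0096] [-1.30e-03 -1.00e-04 -7.54e-01] rows>=4.7 t 23.9
```

Call:
step_arm(plan=[[0,0,0,0,0,-0.754],[0,0,0,0,0,-0.754],[0,0,0,0,0,-0.754],[0,0,0,0,0,-0.754],[0,0,0,0,0,-0.754],[0,0,0,0,0,-0.754],[0,0,0,0,0,-0.754],[0,0,0,0,0,-0.754]])

```text
t: 24.57
tcp_pos: [0.4706, 0.1404, 0.1928]
orientation: [-3.141, -0.0, 2.178]
ft_force: [0.3, 0.1, 0.2]
opening: 0.06
```

```bash
python3 - <<'E'
from h import *
from f1 import *
p=cams.capture("wrist"); cv2.imwrite("pics/w12.png",p["pixels"]); np.savez("w12.npz",**p)
run(p,"pics/o12.png",[J[5]])
go(.470,.1405,.028,125.2)
E
```

```text
lidQ [0.47   0.1405] 35.4
go [ 0.0016 -0.0015  0.6595] [-0.0004 -0.0001 -0.0077] rows>=4.0 t 24.6167
```

View pics/w12.png

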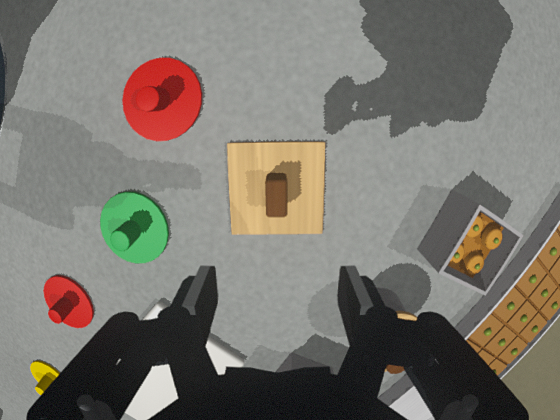

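The square lid's bar at (276,195) is squarely between the jaws. Gripping.

Call:
step_arm(plan=[[0.001,-0.001,0.3,0,0,0],[0.001,-0.001,0.55,0,0,-0.005],[0.001,-0.001,0.65,0,0,-0.005],[0.001,-0.001,0.655,0,0,-0.005],[0.001,-0.001,0.655,0,0,-0.005],[0.001,-0.001,0.655,0,0,-0.005],[0.001,-0.001,0.655,0,0,-0.005],[0.001,-0.001,0.655,0,0,-0.005]])

```text
t: 25.28
tcp_pos: [0.4717, 0.1409, 0.0319]
orientation: [3.138, 0.002, 2.187]
ft_force: [0.0, -0.4, 0.1]
opening: 0.0603
```

Call:
step_arm(plan=[[0,0,0,0,0,0],[0,0,0,0,0,0],[0,0,0,0,0,0],[0,0,0,0,0,0],[0,0,0,0,0,0],[0,0,0,0,0,0],[0,0,0,0,0,0],[0,0,0,0,0,0],[0,0,0,0,0,0],[0,0,0,0,0,0]], claw=5, grip_force=40)

```text
t: 26.12
tcp_pos: [0.4706, 0.1406, 0.0303]
orientation: [3.14, 0.001, 2.188]
ft_force: [-2.3, -1.0, 12.0]
opening: 0.0193
```

Call:
step_arm(plan=[[0,0,-0.04,0,0,0],[0,0,-0.1,0,0,0],[0,0,-0.2,0,0,0],[0,0,-0.35,0,0,0],[0,0,-0.5,0,0,0],[0,0,-0.65,0,0,0],[0,0,-0.65,0,0,0],[0,0,-0.65,0,0,0],[0,0,-0.65,0,0,0]])

```text
t: 26.87
tcp_pos: [0.4696, 0.1404, 0.1914]
orientation: [-3.141, -0.0, 2.188]
ft_force: [-0.7, -1.3, -2.1]
opening: 0.019
```

```bash
python3 - <<'E'
from h import *
from ov import *
p=cams.capture("wrist"); np.savez("w13.npz",**p)
x,y,z=bot.sense()['tcp_pos']; a=bot.sense()['orientation'][2]-np.pi/2
v=fit(p,'r',x,y,a,[(.096,.096)],z-.0225);print(v,x,y,a)
sheet(p,[(x,y,z-.0225,[rect(*v,.096,.096)]),(x,y,z-.0225,[rect(x,y,a,.096,.096)])],"pics/o13.png")
go(.676,.2217,.19,99.6)
E
```

```text
(np.float64(0.4697853055152993), np.float64(0.14110050817462452), np.float64(0.6154695268285196)) 0.46932117910993487 0.14039060962622438 0.617301657994588
go [-0.2133  0.8624  0.0013] [-2.600e-03 -5.000e-04  5.726e-01] rows>=5.3 t 26.9167
```

View pics/o13.png

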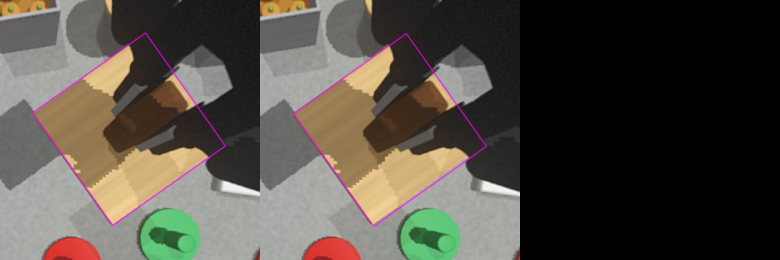

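Call:
step_arm(plan=[[-0.03,0.12,0,0,0,0.1],[-0.08,0.35,0,0,0,0.25],[-0.15,0.6,0,0,0,0.4],[-0.213,0.862,0,0,0,0.573],[-0.213,0.862,0,0,0,0.573],[-0.213,0.862,0,0,0,0.573],[-0.213,0.862,0,0,0,0.573],[-0.213,0.862,0,0,0,0.573],[-0.213,0.862,0,0,0,0.573],[-0.213,0.862,0,0,0,0.573]])

```text
t: 27.75
tcp_pos: [0.6757, 0.2215, 0.191]
orientation: [-3.14, 0.0, 1.738]
ft_force: [-0.5, 0.0, -2.2]
opening: 0.0191
```

```bash
python3 - <<'E'
from h import *
go(.676,.2217,.0903,99.6)
E
```

```text
go [0.0008 0.002  0.4028] [-0.0024  0.0003 -0.0005] rows>=2.4 t 27.75
```

Call:
step_arm(plan=[[0,0,0.12,0,0,0],[0,0,0.24,0,0,0],[0,0,0.32,0,0,0],[0,0,0.36,0,0,0],[0,0,0.38,0,0,0],[0,0,0.39,0,0,0],[0,0,0.398,0,0,0],[0,0,0.402,0,0,0],[0,0,0.402,0,0,0],[0,0,0.402,0,0,0]])

```text
t: 28.58
tcp_pos: [0.677, 0.2219, 0.0922]
orientation: [3.14, -0.0, 1.738]
ft_force: [0.1, -0.4, -0.7]
opening: 0.0192
```

Call:
step_arm(plan=[[0,-0.003,0.004,0,0,0],[0,-0.003,0.008,0,0,0],[0,-0.003,0.01,0,0,0],[0,-0.003,0.01,0,0,0],[0,-0.003,0.01,0,0,0]])

```text
t: 29.0
tcp_pos: [0.6761, 0.2218, 0.0904]
orientation: [3.141, -0.0, 1.738]
ft_force: [-4.5, -2.1, 9.3]
opening: 0.019
```

Call:
step_arm(plan=[[0,0,0,0,0,0],[0,0,0,0,0,0],[0,0,0,0,0,0],[0,0,0,0,0,0],[0,0,0,0,0,0],[0,0,0,0,0,0],[0,0,0,0,0,0],[0,0,0,0,0,0]], claw=60)

```text
t: 29.67
tcp_pos: [0.676, 0.2217, 0.0887]
orientation: [-3.142, 0.0, 1.738]
ft_force: [-0.1, -0.1, 0.6]
opening: 0.0602
```

Call:
step_arm(plan=[[0,0,-0.05,0,0,0],[0,0,-0.15,0,0,0],[0,0,-0.3,0,0,0],[0,0,-0.46,0,0,0],[0,0,-0.62,0,0,0],[0,0,-0.62,0,0,0],[0,0,-0.62,0,0,0],[0,0,-0.62,0,0,0],[0,0,-0.62,0,0,0]])

```text
t: 30.42
tcp_pos: [0.6754, 0.2216, 0.2424]
orientation: [-3.139, 0.0, 1.738]
ft_force: [0.1, 0.7, -0.3]
opening: 0.0602
```

```bash
python3 - <<'E'
from h import *
from f1 import *
r=np.radians
p=cams.capture("wrist"); cv2.imwrite("pics/w14.png",p["pixels"])
run(p,"pics/o14.png",[('lidQ on tin','r',.676,.2215,r(9.6),[(.096,.096)],.066)])
names="lid_large_round_center lid_small_round_center lid_oblong_center lid_square_center jar bowl".split()
ims=[]
for c in("scene","side"):
    q=cams.capture(c); cv2.imwrite(f"pics/{c}1.png",q["pixels"])
    for n in names:
        print(c,n,[(round(d["confidence"],2),[round(float(v),3) for v in d["at"]]) for d in cams.spot_point(q,n)][:5])
E
```

```text
lidQ on tin [0.6771 0.2222] 9.6
scene lid_large_round_center [(0.78, [0.674, -0.215, 0.076])]
scene lid_small_round_center [(0.96, [0.32, -0.157, 0.018]), (0.88, [0.655, 0.081, 0.081]), (0.81, [0.361, 0.008, 0.021]), (0.81, [0.327, -0.377, 0.014]), (0.79, [0.321, 0.153, 0.02])]
scene lid_oblong_center [(0.64, [0.648, -0.08, 0.081]), (0.48, [0.678, -0.214, 0.074])]
scene lid_square_center [(0.67, [0.679, 0.223, 0.082])]
scene jar [(0.83, [0.502, 0.478, -0.004])]
scene bowl [(0.7, [0.543, -0.466, -0.002])]
side lid_large_round_center [(0.78, [0.674, -0.213, 0.081])]
side lid_small_round_center [(0.96, [0.321, -0.378, 0.021]), (0.94, [0.32, -0.158, 0.023]), (0.82, [0.323, 0.157, 0.024]), (0.58, [0.659, 0.083, 0.078])]
side lid_oblong_center [(0.94, [0.649, -0.075, 0.078]), (0.59, [0.677, -0.21, 0.079]), (0.49, [0.647, -0.081, -0.002])]
side lid_square_center [(0.77, [0.677, 0.228, 0.08])]
side jar [(0.92, [0.503, 0.478, 0.0]), (0.62, [0.656, 0.084, -0.001])]
side bowl [(0.69, [0.543, -0.465, -0.001])]
```

View pics/w14.png

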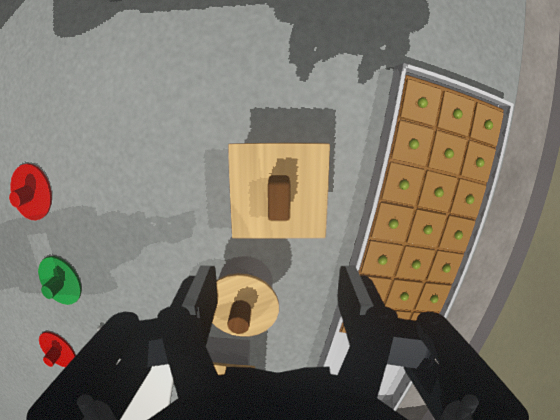

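View pics/scene1.png

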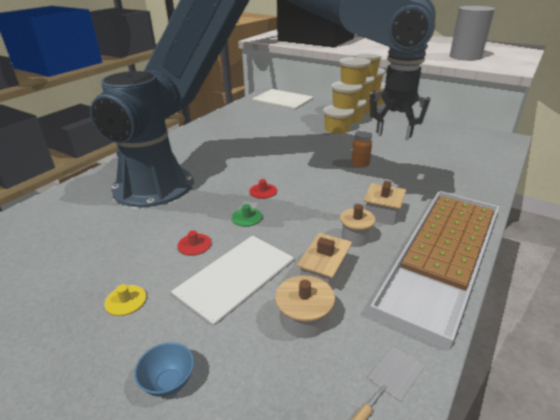

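View pics/side1.png

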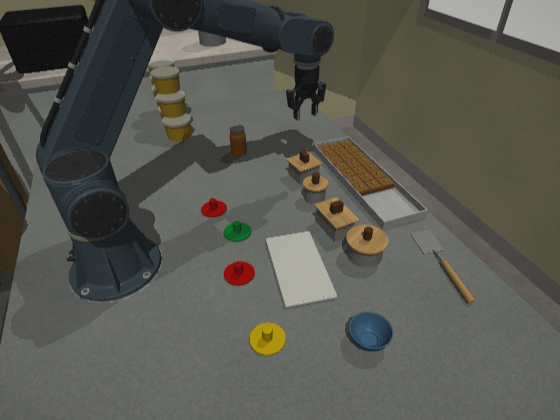

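All four lids sit flat on their own tins: scene pixels (305,298) large round, (325,253) oblong, (357,218) small round and (385,195) square. The jar and bowl haven't moved, and the gripper is clear. Handing in.

```bash
python3 - <<'E'
from rig import bot
print(bot.close_job()); print(bot.sense()['t'])
E
```

```text
the job is handed in; nothing more can be done
None
the job is handed in; nothing more can be done
```

All four lids are on their own tins, and I handed the job in about 31 s into the 112 s limit. The hand-in gave no verdict. I lifted the oblong lid straight up off the round ones first, and the one small-lid look taken with it held showed no movement. Then I placed the oblong, large round, small round and square lids in that order.

- **Placement:** The final wrist-camera outline fits put every lid within about 3 mm of its tin's centre. The oblong was the farthest off, at about 2.5 mm. The oblong and square lids were within about 0.2° of square with their tins.
- **Height and flatness:** The point-finding network put the lid points at 0.074–0.082 m, against a nominal 0.080 m. Two of those readings, 0.076 and 0.074 m for the large lid, are at or below the 0.076 m limit, though the second came under the oblong name. The network is only good to about 4 mm and other views gave about 0.08 m. I judged flatness by eye from the pictures.
- **Bystanders:** The jar and bowl read within about 3 mm of their starting positions. The gripper was clear of everything, at about 0.24 m, when I handed in.
- **Disagreements:** An early fit of the large tin, partly hidden by the gripper, was a few millimetres off, so I replaced it with later unobstructed fits. The networks sometimes used the wrong name, such as reporting coloured look-alikes as the small lid. I sorted those out against the pictures and left the look-alikes alone.

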